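# Press the bearing cover home in the sanding wheel

## Task

The bearing cover lies loose in the bore of the sanding wheel on the sprung bench jack. Take the seating tool by its handle, set its flat face squarely on the middle of the cover and press steadily, never harder than 24 N, until the cover clicks home with its rim flush on the wheel; press with the tool only, not the fingers. Then stand the tool upright in its rest again, let it go, and leave the other things on the bench where they are.

Things in the scene. Friction and masses are not known exactly. Their poses are not given: they have to be found in the camera images.
- cover: Plain steel snap-in cover, 40 g: flat round rim plate, 56 mm wide and 4 mm thick, on a 16.5 mm long plug of 43 mm greatest diameter with a tapered lower end and a groove behind. Origin: centre of the plug's lower end; z up its axis; flat top 20.5 mm above the origin. At the start loose and centred in the bore, rim about 8 mm above the wheel's face. More than 24 N dents it.
- bore (a point): Centre of the bore's mouth in the plane of the wheel's upper face, z up. Bore 46 mm wide, 27 mm deep, with four spring balls in its wall. The push needed rises to a peak of about 10 to 17 N some 4 mm in, then falls suddenly (the click) and the balls draw the cover onto its stop: its origin then 16.5 mm below this point, its rim on the wheel's face.
- wheel: The sanding wheel lying flat on the jack: aluminium hub of 80 mm diameter, black rubber tyre to 104 mm. Origin: centre of the hub's underside, 30 mm below the face (bore); z up. It sinks with the jack under a push and comes up again when let go; the face starts 105 to 145 mm above the bench.
- head: Round red plate of the bench jack, 72 mm wide, 8 mm thick, under the wheel; origin: centre of its underside, z up. Pushed down it first gives on a soft spring, 0.25 N/mm, by an unknown 3 to 27 mm (damped) to a hard stop (1 to 7 N); also the wheel gives on its rubber pad, 7 N/mm, at most 8 mm in all. The jack's square red foot, 150 by 110 mm, is fixed to the bench.
- seater: Seating tool, about 220 g, standing upright: aluminium pressing foot of 40 mm diameter and 30 mm high with a flat lower face; on it a round wooden handle of 28 mm diameter (30 to 100 mm above the face) ending in a knob of 36 mm at 106 to 120 mm. Origin: centre of the lower face, z up the handle. Grip the handle from above, between 45 and 95 mm.
- rest_floor (a point): Centre of the inner floor of the tool's rest, a black round cup fixed to the bench: hole of 46 mm diameter, 18 mm deep; outer diameter 76 mm, rim 24 mm above the bench, a foot plate of 100 mm. The tool starts standing in it, its face on this floor, and must stand so again at the end.
- polish: Polish jar, 48 mm diameter, 70 mm high, stands loose on the bench; a bystander to leave alone. Origin: centre of its underside.
- tin: Flat round tin, 74 mm diameter, 26 mm high, loose; a bystander to leave alone. Origin: centre of its underside.
- hammer: Hammer lying on the bench beyond the work, about 300 mm long; a bystander to leave alone. Origin near the middle of its length.

How it is judged:
By the outcome, as a careful person would: the job done as asked, in the order asked, and still so for the second after the job is handed in, with the robot touching nothing.
It also fails if it takes over 58 s, if anything falls off the work surface, if the arm or the gripper's body presses on something with over 40 N, if the wrist force passes 120 N, or if a joint passes its speed limit or range.

## Robot

A 6-joint arm with a two-finger parallel gripper is mounted at the origin on the work surface. World frame = base frame: x ahead of the robot, y to its left, z up, the work surface at z = 0. Lengths are in m, angles in rad, forces in N, time in s.
With the tool pointing down it reaches from about 0.4 to 0.825 m from the base axis. Payload 7 kg.
Tool frame: the origin (TCP) lies on the centre line of the jaws, within the pads' length; the fingertips stand arm.tip_reach ahead of it and the grasp point (between the pads) lies 5 mm behind it (arm.tip_reach is the distance from the TCP to the fingertips, in m); z points along the fingers, y is the line along which they close (so a half turn about z gives the same grasp; the last joint's range is limited). The gripper opens to 88 mm and grips with 3 to 60 N. Pads are 19 mm wide; open, the fingers measure 130 mm over their backs; the gripper's body (78 mm by 193 mm) begins 47 mm behind the grasp point.
Start: joints at [-1.056, 0.359, 0.012, 0, -1.224, -0.288], TCP at [0.152, -0.658, 0.241] pointing down, gripper open.
Joint ranges: [-3.07, 3.07], [-1.43, 2.12], [-1.02, 1.25], [-3.03, 1.67], [-3.05, -0], [-3.03, 3.03]. Speed limits (rad/s): [2.39, 2.39, 3.01, 3.14, 3.14, 3.14].

## Interface

Orientations are given as [roll, pitch, yaw] about the fixed x, y, z axes, in that order (R = Rz(yaw) Ry(pitch) Rx(roll)).
In Python, from station import status, optics, order, arm gives the robot as it stands. The module is installed in compiled form; this text tells all that it offers.
- The arm moves only by the shell command python3 -m jog 'ROWS' [FORCE]. ROWS is JSON, a list of rows, each a list of 3 entries, a list of its own where there are three numbers: the gripper command: -1 is shut, 1 is fully open, values between are in proportion, then the shift along the tool's x, y, z in mm, then the turn about the tool's z in rad. A call has 1 to 20 rows; each row is the pose to reach, as a shift and turn from the pose commanded when the call began, along the tool's axes at that moment; what a row does not reach only later rows make up. A row lasts 1/8 s, in which the tool goes at most 62.5 mm and 10.7 degrees, less where a joint would pass 70% of its speed; a pose out of reach is approached as far as the arm can. A call with a gripper value outside its range is refused whole. The fingers move at their own pace and stop on an object; FORCE is the grip in N (left out, the last holds). Time passes only in rows, so rows that repeat a pose let the fingers close. It gives the time, the measured TCP pose, the force, the opening and the grip force at its end, in the units of the state.
- status.get_state(): the state, without advancing time (a new reading comes with each control period).
- optics.grab_frame(name): name is "scene" or "top"; returns a dict with "color" (480x640x3 uint8, red, green, blue), "mtx" (3x3 intrinsics, pixels), "k1" (the pictures are not rectified: a ray, as slopes to the right and down, at radius r is drawn at 1 + k1 r^2 times it, then the intrinsics apply), "cam_to_world" (4x4, takes a point from camera to world coordinates). Camera axes: x right, y down, z forward; pixel columns grow to the right and rows downward; lengths in m; the calibration is good to about 2 mm. A picture is of the moment at which its call begins. There is no depth.
- order.job_done(): hands the job in; it is judged then, once.
The state is a dict: "t": time; "q": joint angles; "qd": joint speeds; "joint_efforts": joint torques, N m; "eef_pos": TCP position; "ee_rot": TCP orientation; "force": force on the tool from outside, world axes, zero at the start; "moment": the same for the moment, N m; "width": finger opening in m; "gripper_force": force on a finger pad.
Only numpy, scipy, OpenCV 4.12 (cv2) and the standard library are available. Lean on these libraries where they do the work, as an engineer would, in place of code of your own. Each camera call takes 0.05 s, during which the arm holds its last target. There are 200 camera calls.

## Working session

There is one attempt and no reset: what is moved stays moved. The work goes in short steps, Python scripts to look and compute and a shell command to move; the robot and the scene stay as the last step left them, time stands still between calls to the robot, and variables do not carry over. Pictures are saved under pics/ and viewed, at most 10 in all, crops included, and the job is handed in when it is done.

```bash
mkdir -p pics; python3 - <<'E'
from station import status, optics, arm
import cv2
s=status.get_state()
for k in("t","eef_pos","ee_rot","force","width"):print(k,s[k])
print(arm.tip_reach)
for n in("scene","top"):
    f=optics.grab_frame(n);cv2.imwrite(f"pics/{n}0.png",f["color"][:,:,::-1]);print(n,f["mtx"],f["k1"],f["cam_to_world"])
E
```

```text
t 0.0
eef_pos [ 0.1516522  -0.65728133  0.23964641]
ee_rot [ 3.13997847e+00 -1.38469705e-04 -2.91496384e+00]
force [-0.12626344  0.20212874 -0.2289106 ]
width 0.08800213284638399
0.014
scene [[533.78535833   0.         325.97409861]
 [  0.         533.78535833 233.73259725]
 [  0.           0.           1.        ]] -0.10988999351386282 [[ 0.71624546  0.57391064 -0.39701261  0.90640393]
 [ 0.69772604 -0.59959175  0.39200523 -0.30474284]
 [-0.01306951 -0.55777801 -0.82988727  0.76888176]
 [ 0.          0.          0.          1.        ]]
top [[573.13778689   0.         326.18163462]
 [  0.         573.13778689 239.1217214 ]
 [  0.           0.           1.        ]] -0.02457997198563192 [[-0.01880378 -0.98737555  0.15727663  0.46223007]
 [-0.99975426  0.01672126 -0.0145539   0.015032  ]
 [ 0.0117403  -0.15751165 -0.98744734  0.95521527]
 [ 0.          0.          0.          1.        ]]
```

View pics/scene0.png

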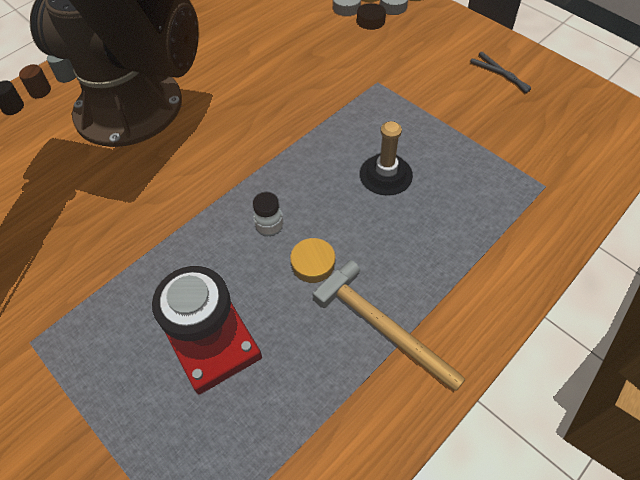

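View pics/top0.png

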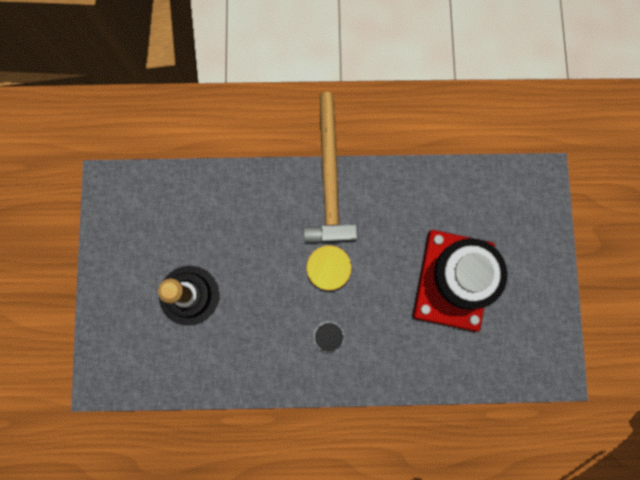

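The scene picture shows the tool's knob at (391,128), its cup at (386,173), the wheel cover at (187,294), the jar at (267,212) and the tin at (313,259). In the top view the knob is at (171,290), the cup at (189,295) and the cover at (475,270).

```bash
cat > h.py <<'E'
import numpy as np, cv2
from station import optics,status
def grab(n): return optics.grab_frame(n)
def ray(f,uv):
    K=f["mtx"]; d=np.array([(uv[0]-K[0,2])/K[0,0],(uv[1]-K[1,2])/K[1,1]]); s=d.copy()
    for _ in range(10): s=d/(1+f["k1"]*(s@s))
    T=f["cam_to_world"]; return T[:3,3],T[:3,:3]@np.r_[s,1]
def plane(f,uv,z):
    o,d=ray(f,uv); return o+d*(z-o[2])/d[2]
def tri(f,u,g,v):
    a,d=ray(f,u);b,e=ray(g,v)
    t=np.linalg.lstsq(np.c_[d,-e],b-a,rcond=None)[0]
    p,q=a+t[0]*d,b+t[1]*e
    return (p+q)/2,np.linalg.norm(p-q)
def blob(m,near):
    "ellipse of the blob's hull at/nearest to pixel near"
    c,_=cv2.findContours(m.astype(np.uint8),cv2.RETR_EXTERNAL,cv2.CHAIN_APPROX_NONE)
    c=[k for k in c if len(k)>15]
    k=max(c,key=lambda k:cv2.pointPolygonTest(k,near,True))
    return cv2.fitEllipse(cv2.convexHull(k))
E
python3 - <<'E'
from h import *
S,T=grab("scene"),grab("top")
s,t=S["color"].astype(int),T["color"].astype(int)
for n,im,p in(("cov s",s,(187,294)),("hub s",s,(210,310)),("tyre s",s,(222,318)),("knob s",s,(391,128)),("cup s",s,(372,180)),("cov t",t,(475,270)),("hub t",t,(455,285)),("knob t",t,(171,290)),("handle t",t,(185,294)),("cup t",t,(200,310)),("mat",t,(250,250))):print(n,im[p[1],p[0]])
def hsv(f): return cv2.cvtColor(f["color"],cv2.COLOR_RGB2HSV).astype(int)
R={}
for n,f,c,k,w in(("s",S,(187.,294.),(391.,128.),(372.,180.)),("t",T,(475.,270.),(171.,290.),(200.,310.))):
    g=hsv(f);im=f["color"].astype(int);v=im.max(2)
    base=im[int(c[1]),int(c[0])]
    R[n]=dict(tyre=blob(v<60,(c[0],c[1])) if 1 else 0,
      cover=blob(cv2.morphologyEx((abs(im-base).max(2)<14).astype(np.uint8),cv2.MORPH_OPEN,np.ones((3,3))),c),
      knob=blob((g[...,0]<22)&(g[...,1]>80)&(v>150),k), cup=blob(v<60,w))
    for a,b in R[n].items(): print(n,a,np.round(np.r_[b[0],b[1],b[2]],1))
for a in R["s"]: print(a,tri(S,R["s"][a][0],T,R["t"][a][0]))
E
```

```text
cov s [154 161 154]
hub s [210 215 219]
tyre s [39 37 39]
knob s [214 173 109]
cup s [31 32 34]
cov t [176 182 173]
hub t [208 212 211]
knob t [208 172  94]
handle t [47 38 20]
cup t [23 20 22]
mat [103 103 106]
s tyre [191.9 303.8  76.6  78.4  89.3]
s cover [186.6 293.5  34.7  41.5  65. ]
s knob [391.  128.5  14.4  19.8  94.9]
s cup [385.8 174.2  41.5  52.4  95.5]
t tyre [470.1 274.2  71.2  73.8  82.7]
t cover [474.9 271.7  36.   39.6 145.4]
t knob [169.7 289.6  20.2  22.9  84.9]
t cup [188.6 295.3  58.3  60.1  43.3]
tyre (array([ 0.54073973, -0.20747761,  0.11533826]), np.float64(0.00304261002784049))
cover (array([ 0.54100154, -0.20704049,  0.14589595]), np.float64(0.001815046742591512))
knob (array([0.52519552, 0.2319414 , 0.11980409]), np.float64(0.0009194037465680051))
cup (array([ 0.52470556,  0.23218214, -0.00077158]), np.float64(0.002479355090208239))
```

```bash
python3 -m jog '[[1,[-470,309,0],0.227],[1,[-470,309,0],0.227],[1,[-470,309,0],0.227],[1,[-470,309,0],0.227],[1,[-470,309,0],0.227],[1,[-470,309,0],0.227],[1,[-470,309,0],0.227],[1,[-470,309,0],0.227],[1,[-470,309,0],0.227],[1,[-564,782,0],0.227],[1,[-564,782,0],0.227],[1,[-564,782,0],0.227],[1,[-564,782,0],0.227],[1,[-564,782,0],0.227],[1,[-564,782,0],0.227],[1,[-564,782,0],0.227],[1,[-564,782,0],0.227],[1,[-564,782,0],0.227],[1,[-564,782,0],0.227],[1,[-564,782,0],0.227]]' 20; python3 - <<'E'
from h import *
for n in("scene","top"): cv2.imwrite(f"pics/{n}1.png",grab(n)["color"][:,:,::-1])
print(status.get_state())
E
```

```text
t: 2.7
eef_pos: [0.5255, 0.2301, 0.2407]
ee_rot: [-3.142, -0.0, 3.14]
force: [0.1, 0.3, -0.6]
width: 0.0877
gripper_force: 0.0
{'t': 2.8, 'q': array([ 7.53418739e-01,  1.92892616e-01, -2.16239585e-01,  3.72211252e-05,
       -1.16140717e+00, -2.32581571e+00]), 'qd': array([-0.00039509,  0.00224339,  0.00282597,  0.0003024 ,  0.00056525,
       -0.00086127]), 'joint_efforts': array([ 1.99165056e-01, -4.41258574e+01,  2.84907907e+01,  6.71434298e+00,
       -8.08822643e-02,  4.49403946e-03]), 'eef_pos': array([0.52563123, 0.2300541 , 0.24078194]), 'ee_rot': array([3.14144143e+00, 2.10535781e-04, 3.14000680e+00]), 'force': array([ 0.11473771,  0.67491916, -0.36888998]), 'moment': array([ 0.02427347, -0.03105264, -0.02922289]), 'gripper_force': 0.0, 'width': 0.0875416504665123}
```

View pics/scene1.png

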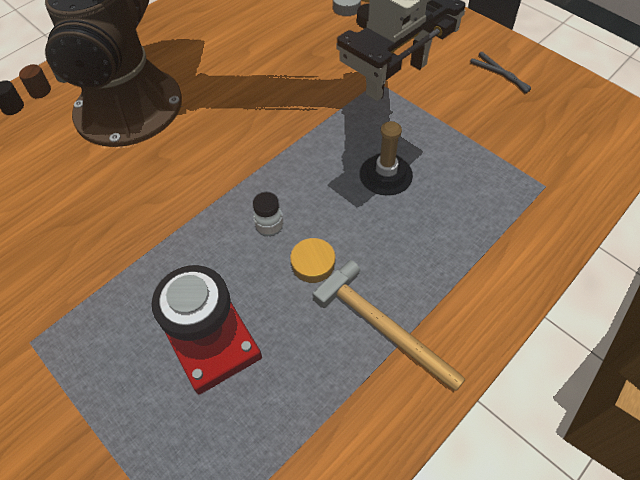

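The scene picture shows the gripper above the handle (knob at (391,128)) with its jaws either side of it. Everything else is unmoved.

```bash
python3 -m jog '[[1,[0,2,40],0],[1,[0,2,80],0],[1,[0,2,120],0],[1,[0,2,145],0],[1,[0,2,160],0],[1,[0,2,160],0],[1,[0,2,160],0],[-1,[0,2,160],0],[-1,[0,2,160],0],[-1,[0,2,160],0],[-1,[0,2,160],0],[-1,[0,2,160],0],[-1,[0,2,160],0],[-1,[0,2,160],0],[-1,[0,2,160],0],[-1,[0,2,160],0]]' 40
```

```text
t: 4.8
eef_pos: [0.5254, 0.233, 0.0805]
ee_rot: [-3.141, -0.0, 3.141]
force: [0.1, -0.8, -0.7]
width: 0.0321
gripper_force: 34.1
```

```bash
python3 -m jog '[[-1,[0,0,0],0],[-1,[0,0,0],0],[-1,[0,0,-10],0],[-1,[0,0,-30],0],[-1,[0,0,-60],0],[-1,[0,0,-100],0],[-1,[0,0,-140],0],[-1,[0,0,-140],0],[-1,[0,0,-140],0]]'; python3 - <<'E'
from h import *
for n in("scene","top"): cv2.imwrite(f"pics/{n}2.png",grab(n)["color"][:,:,::-1])
s=cv2.imread("pics/scene2.png")[0:220,260:480]; t=cv2.imread("pics/top2.png")[200:420,80:300]
cv2.imwrite("pics/c2.png",np.hstack([cv2.resize(s,(400,400)),cv2.resize(t,(400,400))]))
E
```

```text
t: 5.92
eef_pos: [0.5249, 0.2329, 0.2204]
ee_rot: [3.141, -0.001, 3.141]
force: [0.7, 0.2, -3.8]
width: 0.0315
gripper_force: 34.5
```

View pics/c2.png

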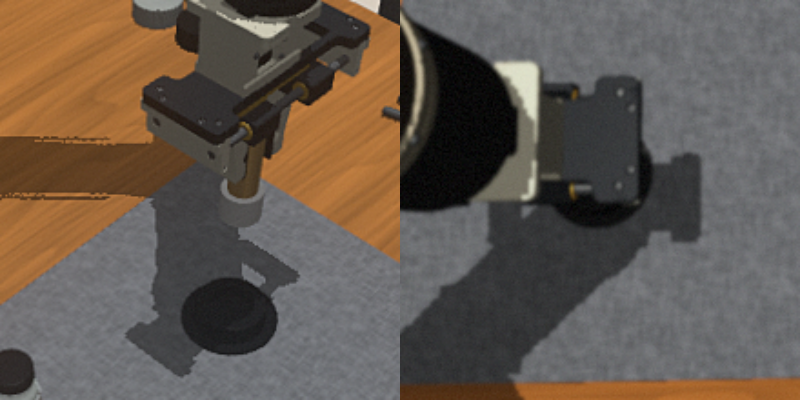

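The crop shows the tool lifted and upright in the jaws (foot at about (358,112) in the full scene picture), with the cup empty below it.

```bash
python3 -m jog '[[-1,[0,0,-30],0],[-1,[0,0,-60],0],[-1,[0,-20,-60],0],[-1,[0,-60,-60],0],[-1,[-4,-100,-60],0],[-1,[-8,-140,-60],0],[-1,[-12,-180,-60],0],[-1,[-16,-220,-60],0],[-1,[-16,-260,-60],0],[-1,[-16,-300,-60],0],[-1,[-16,-340,-60],0],[-1,[-16,-380,-60],0],[-1,[-16,-410,-60],0],[-1,[-16,-430,-60],0],[-1,[-16,-440,-60],0],[-1,[-16,-440,-40],0],[-1,[-16,-440,-30],0],[-1,[-16,-440,-30],0],[-1,[-16,-440,-30],0],[-1,[-16,-440,-30],0]]'; python3 - <<'E'
from h import *
f=[grab("scene"),grab("top")]
for n,g in zip(("scene","top"),f): cv2.imwrite(f"pics/{n}3.png",g["color"][:,:,::-1])
s=cv2.imread("pics/scene3.png")[170:390,90:310]; t=cv2.imread("pics/top3.png")[160:380,370:590]
cv2.imwrite("pics/c3.png",np.hstack([cv2.resize(s,(400,400)),cv2.resize(t,(400,400))]))
print(status.get_state()["force"],status.get_state()["force"])
E
```

```text
t: 8.52
eef_pos: [0.5418, -0.2068, 0.2513]
ee_rot: [-3.141, 0.001, -3.141]
force: [0.0, -0.7, -0.9]
width: 0.031
gripper_force: 34.5
[ 1.06967529 -0.01773278 -1.69912993] [ 1.06967529 -0.01773278 -1.69912993]
```

View pics/c3.png

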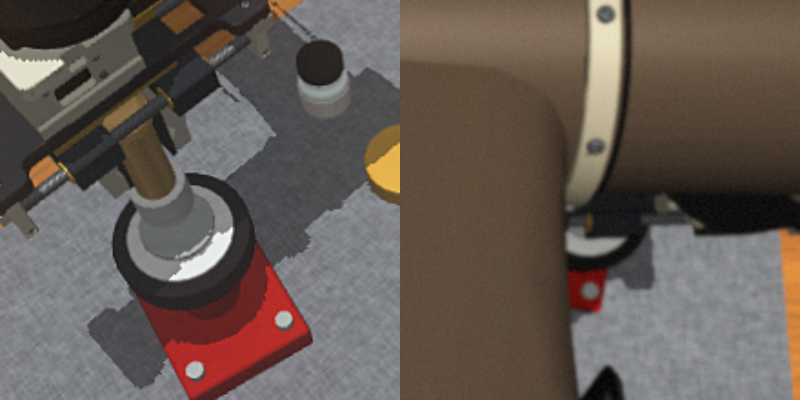

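The crop shows the tool's foot upright over the wheel, above the cover at about (187,294) full-frame. I'll lower it close and check the centring numerically.

```bash
python3 -m jog '[[-1,[0,0,10],0],[-1,[0,0,20],0],[-1,[0,0,25],0],[-1,[0,0,26],0],[-1,[0,0,26],0],[-1,[0,0,26],0],[-1,[0,0,26],0]]'; python3 - <<'E'
from h import *
S=grab("scene");im=S["color"][:,:,::-1].copy()
T=np.linalg.inv(S["cam_to_world"]);K=S["mtx"]
def pj(p):
    c=T[:3]@np.r_[p,1];d=c[:2]/c[2];d=d*(1+S["k1"]*(d@d));return K[:2,:2]@d+K[:2,2]
e=np.array(status.get_state()["eef_pos"]);z=e[2]-.0745
im=cv2.resize(im[230:370,120:260],(700,700),interpolation=cv2.INTER_CUBIC)
for r,zz,ctr,c in((.020,z,e,(0,0,255)),(.020,z+.03,e,(0,0,255)),(.028,.146,[.541,-.207],(0,255,0))):
    pts=[(pj([ctr[0]+r*np.cos(a),ctr[1]+r*np.sin(a),zz])-[120,230])*5 for a in np.linspace(0,6.28,60)]
    cv2.polylines(im,[np.array(pts,np.int32)],True,c,1)
cv2.imwrite("pics/c4.png",cv2.resize(im,(600,600)));print(z,status.get_state()["force"])
E
```

```text
t: 9.5
eef_pos: [0.5415, -0.2069, 0.2248]
ee_rot: [-3.142, 0.0, 3.141]
force: [0.2, -0.6, -2.1]
width: 0.0308
gripper_force: 34.5
0.15028762744381186 [-0.041285   -0.0990157  -1.94095474]
```

View pics/c4.png

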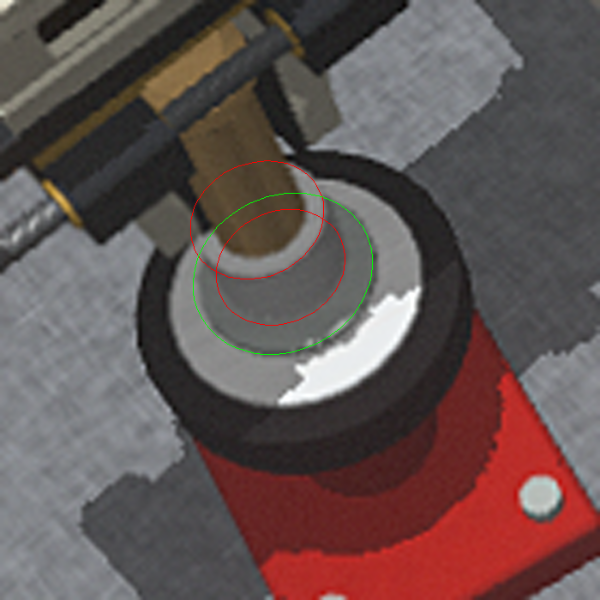

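The overlay shows the foot's predicted outline (red) and the cover's (green, about (283,273) in the crop) matching the picture and concentric to within about 1–2 mm. I'll press slowly.

```bash
python3 -m jog '[[-1,[0,0,1],0],[-1,[0,0,2],0],[-1,[0,0,3],0],[-1,[0,0,4],0],[-1,[0,0,5],0],[-1,[0,0,6],0],[-1,[0,0,7],0],[-1,[0,0,8],0],[-1,[0,0,8],0],[-1,[0,0,8],0]]'
```

```text
t: 10.8
eef_pos: [0.5414, -0.2069, 0.2165]
ee_rot: [3.142, -0.0, 3.141]
force: [0.0, -0.1, -1.0]
width: 0.0309
gripper_force: 34.1
```

```bash
python3 -m jog '[[-1,[0,0,1],0],[-1,[0,0,2],0],[-1,[0,0,3],0],[-1,[0,0,4],0],[-1,[0,0,4],0],[-1,[0,0,4],0]]';  python3 -m jog '[[-1,[0,0,1],0],[-1,[0,0,2],0],[-1,[0,0,3],0],[-1,[0,0,4],0],[-1,[0,0,4],0],[-1,[0,0,4],0]]'
```

```text
t: 11.55
eef_pos: [0.5414, -0.2069, 0.2126]
ee_rot: [-3.142, -0.0, 3.141]
force: [0.3, -0.7, 0.3]
width: 0.0305
gripper_force: 33.9
t: 12.3
eef_pos: [0.5414, -0.2069, 0.2086]
ee_rot: [-3.142, -0.0, 3.141]
force: [-0.7, -0.3, 1.3]
width: 0.0317
gripper_force: 33.6
```

```bash
for i in 1; do python3 -m jog '[[-1,[0,0,1],0],[-1,[0,0,2],0],[-1,[0,0,3],0],[-1,[0,0,3],0],[-1,[0,0,3],0]]'; done;  python3 -m jog '[[-1,[0,0,1],0],[-1,[0,0,2],0],[-1,[0,0,3],0],[-1,[0,0,3],0],[-1,[0,0,3],0]]'
```

```text
t: 12.92
eef_pos: [0.5414, -0.2069, 0.2055]
ee_rot: [3.142, -0.0, 3.141]
force: [-0.2, -0.5, 2.9]
width: 0.0313
gripper_force: 33.5
t: 13.55
eef_pos: [0.5414, -0.2069, 0.2025]
ee_rot: [3.142, -0.0, 3.141]
force: [-0.0, -0.1, 2.0]
width: 0.0308
gripper_force: 33.3
```

```bash
python3 -m jog '[[-1,[0,0,1],0],[-1,[0,0,2],0],[-1,[0,0,3],0],[-1,[0,0,3],0],[-1,[0,0,3],0]]';  python3 -m jog '[[-1,[0,0,1],0],[-1,[0,0,2],0],[-1,[0,0,2],0],[-1,[0,0,2],0]]'
```

```text
t: 14.18
eef_pos: [0.5414, -0.2069, 0.1995]
ee_rot: [-3.142, -0.0, 3.141]
force: [1.2, 0.1, 2.9]
width: 0.0311
gripper_force: 33.1
t: 14.68
eef_pos: [0.5415, -0.2069, 0.1977]
ee_rot: [-3.142, 0.0, 3.141]
force: [0.5, 0.1, 4.8]
width: 0.0307
gripper_force: 32.6
```

```bash
python3 -m jog '[[-1,[0,0,0.5],0],[-1,[0,0,1],0],[-1,[0,0,1],0]]';  python3 -m jog '[[-1,[0,0,0.5],0],[-1,[0,0,1],0],[-1,[0,0,1],0]]'
```

```text
t: 15.05
eef_pos: [0.5418, -0.207, 0.1971]
ee_rot: [-3.141, 0.001, 3.142]
force: [0.0, 0.3, 7.5]
width: 0.031
gripper_force: 32.1
t: 15.42
eef_pos: [0.5417, -0.207, 0.1959]
ee_rot: [-3.141, 0.001, 3.142]
force: [0.3, 0.8, 6.9]
width: 0.0291
gripper_force: 32.3
```

```bash
python3 -m jog '[[-1,[0,0,0.5],0],[-1,[0,0,1],0],[-1,[0,0,1],0]]' 60;  python3 -m jog '[[-1,[0,0,0.5],0],[-1,[0,0,1],0],[-1,[0,0,1],0]]'
```

```text
t: 15.8
eef_pos: [0.5418, -0.2069, 0.1952]
ee_rot: [-3.141, 0.001, 3.142]
force: [-0.3, 1.6, 7.7]
width: 0.0283
gripper_force: 49.1
t: 16.18
eef_pos: [0.5419, -0.207, 0.1944]
ee_rot: [-3.141, 0.001, -3.142]
force: [-0.7, 1.5, 10.0]
width: 0.0279
gripper_force: 48.8
```

```bash
python3 -m jog '[[-1,[0,0,0.5],0],[-1,[0,0,1],0],[-1,[0,0,1],0]]';  python3 -m jog '[[-1,[0,0,0.5],0],[-1,[0,0,1],0],[-1,[0,0,1],0]]'
```

```text
t: 16.55
eef_pos: [0.542, -0.207, 0.1935]
ee_rot: [-3.141, 0.002, -3.141]
force: [0.3, 1.2, 9.7]
width: 0.0283
gripper_force: 48.8
t: 16.92
eef_pos: [0.5414, -0.2068, 0.1913]
ee_rot: [3.141, -0.0, 3.141]
force: [0.0, 0.6, 2.2]
width: 0.0277
gripper_force: 62.2
```

The force fell suddenly, which is the click. I'll follow down a little to make sure the cover is seated.

```bash
python3 -m jog '[[-1,[0,0,0.5],0],[-1,[0,0,1],0],[-1,[0,0,1],0]]';  python3 -m jog '[[-1,[0,0,0.5],0],[-1,[0,0,1],0],[-1,[0,0,1],0]]'
```

```text
t: 17.3
eef_pos: [0.5414, -0.2068, 0.1905]
ee_rot: [3.141, -0.0, 3.141]
force: [0.6, 1.9, 3.6]
width: 0.0275
gripper_force: 62.1
t: 17.68
eef_pos: [0.5414, -0.2069, 0.1895]
ee_rot: [3.142, -0.0, 3.141]
force: [-0.3, 1.5, 3.0]
width: 0.0274
gripper_force: 61.9
```

```bash
python3 -m jog '[[-1,[0,0,0.5],0],[-1,[0,0,1],0],[-1,[0,0,1],0]]';  python3 -m jog '[[-1,[0,0,0.5],0],[-1,[0,0,1],0],[-1,[0,0,1],0]]'
```

```text
t: 18.05
eef_pos: [0.5414, -0.2069, 0.1888]
ee_rot: [-3.142, 0.0, 3.141]
force: [-1.0, 2.5, 6.0]
width: 0.0281
gripper_force: 61.5
t: 18.42
eef_pos: [0.5415, -0.2069, 0.1882]
ee_rot: [-3.141, 0.0, -3.142]
force: [-1.7, 2.8, 9.2]
width: 0.0278
gripper_force: 61.1
```

```bash
python3 -m jog '[[-1,[0,0,-2],0],[-1,[0,0,-4],0],[-1,[0,0,-6],0],[-1,[0,0,-8],0],[-1,[0,0,-10],0],[-1,[0,0,-12],0],[-1,[0,0,-14],0],[-1,[0,0,-17],0],[-1,[0,0,-20],0],[-1,[0,0,-25],0],[-1,[0,0,-30],0],[-1,[0,0,-40],0],[-1,[0,0,-60],0],[-1,[0,0,-80],0],[-1,[0,0,-92],0],[-1,[0,0,-92],0],[-1,[0,0,-92],0]]'
python3 -m jog '[[-1,[0,20,0],0],[-1,[0,60,0],0],[-1,[4,100,0],0],[-1,[8,140,0],0],[-1,[12,180,0],0],[-1,[16,220,0],0],[-1,[16,260,0],0],[-1,[16,300,0],0],[-1,[16,340,0],0],[-1,[16,380,0],0],[-1,[16,410,0],0],[-1,[16,430,0],0],[-1,[16,440,0],0],[-1,[16,440,0],0],[-1,[16,440,0],0],[-1,[16,440,0],0]]'; python3 - <<'E'
from h import *
S=grab("scene");im=S["color"][:,:,::-1]
w=cv2.resize(im[230:370,120:260],(400,400),interpolation=cv2.INTER_CUBIC);t=cv2.resize(im[40:240,290:490],(400,400))
cv2.imwrite("pics/c5.png",np.hstack([w,t]))
E
```

```text
t: 20.55
eef_pos: [0.541, -0.2068, 0.2788]
ee_rot: [3.141, -0.001, 3.141]
force: [-0.3, -0.1, -1.9]
width: 0.0275
gripper_force: 61.6
t: 22.55
eef_pos: [0.5256, 0.2323, 0.2797]
ee_rot: [3.141, 0.0, 3.14]
force: [-0.4, -0.1, -2.2]
width: 0.0275
gripper_force: 61.6
```

View pics/c5.png

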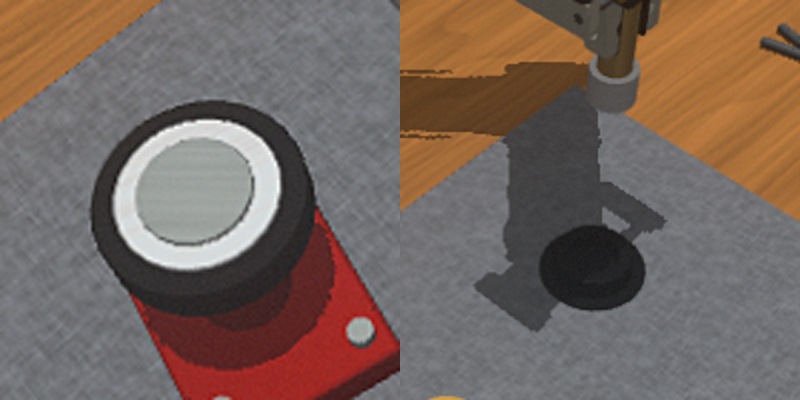

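The left crop shows the cover seated flat and centred in the hub (crop (195,190)). The right crop shows the tool upright above the empty cup. I'll lower it into the rest.

```bash
python3 -m jog '[[-1,[0,0.6,40],0],[-1,[0,0.6,80],0],[-1,[0,0.6,115],0],[-1,[0,0.6,140],0],[-1,[0,0.6,155],0],[-1,[0,0.6,165],0],[-1,[0,0.6,172],0],[-1,[0,0.6,176],0],[-1,[0,0.6,180],0],[-1,[0,0.6,184],0],[-1,[0,0.6,184],0],[-1,[0,0.6,184],0]]'
```

```text
t: 24.1
eef_pos: [0.5256, 0.2338, 0.0957]
ee_rot: [3.141, 0.0, 3.141]
force: [-1.2, -0.3, -1.7]
width: 0.0275
gripper_force: 61.6
```

```bash
python3 -m jog '[[-1,[0,-0.5,3],0],[-1,[0,-0.5,6],0],[-1,[0,-0.5,9],0],[-1,[0,-0.5,11],0],[-1,[0,-0.5,13],0],[-1,[0,-0.5,13],0]]';  python3 -m jog '[[-1,[0,0,0.5],0],[-1,[0,0,1],0],[-1,[0,0,1.5],0],[-1,[0,0,1.5],0]]'
```

```text
t: 24.85
eef_pos: [0.5254, 0.2331, 0.0824]
ee_rot: [-3.141, -0.0, 3.141]
force: [-1.7, 0.7, -2.1]
width: 0.0275
gripper_force: 61.6
t: 25.35
eef_pos: [0.5255, 0.2332, 0.0811]
ee_rot: [3.142, 0.0, 3.141]
force: [-0.2, -0.2, -2.2]
width: 0.0276
gripper_force: 61.6
```

```bash
python3 -m jog '[[-1,[0,0,0.5],0],[-1,[0,0,1],0],[-1,[0,0,1],0]]';  python3 -m jog '[[-1,[0,0,0.3],0],[-1,[0,0,0.6],0],[-1,[0,0,0.6],0]]'
```

```text
t: 25.72
eef_pos: [0.5254, 0.2332, 0.08]
ee_rot: [-3.142, -0.0, 3.141]
force: [-0.1, -0.1, -2.8]
width: 0.0275
gripper_force: 61.6
t: 26.1
eef_pos: [0.5254, 0.2332, 0.0794]
ee_rot: [-3.142, -0.0, 3.141]
force: [0.2, 0.1, -3.2]
width: 0.0276
gripper_force: 61.6
```

```bash
python3 -m jog '[[-1,[0,0,0.5],0],[-1,[0,0,1],0],[-1,[0,0,1],0]]';  python3 -m jog '[[-1,[0,0,0.5],0],[-1,[0,0,1],0],[-1,[0,0,1],0]]'
```

```text
t: 26.48
eef_pos: [0.5255, 0.2332, 0.0784]
ee_rot: [-3.142, -0.0, 3.141]
force: [-0.5, 0.3, -1.6]
width: 0.0274
gripper_force: 61.6
t: 26.85
eef_pos: [0.5255, 0.2332, 0.0776]
ee_rot: [-3.142, 0.0, 3.141]
force: [-0.7, 0.2, -0.9]
width: 0.0273
gripper_force: 61.5
```

```bash
python3 -m jog '[[-1,[0,0,0.5],0],[-1,[0,0,0.5],0],[-1,[0,0,0.5],0]]';  python3 -m jog '[[-1,[0,0,0.5],0],[-1,[0,0,0.5],0],[-1,[0,0,0.5],0]]'
```

```text
t: 27.22
eef_pos: [0.5256, 0.2332, 0.0775]
ee_rot: [3.141, 0.0, 3.142]
force: [-3.5, -0.5, 5.5]
width: 0.0273
gripper_force: 61.1
t: 27.6
eef_pos: [0.5257, 0.2332, 0.0775]
ee_rot: [3.141, 0.001, -3.141]
force: [-3.7, -1.5, 9.0]
width: 0.0275
gripper_force: 60.2
```

```bash
python3 -m jog '[[-1,[0,0,-0.8],0],[-1,[0,0,-0.8],0],[-0.2,[0,0,-0.8],0],[-0.1,[0,0,-0.8],0],[0.2,[0,0,-0.8],0],[0.6,[0,0,-0.8],0],[1,[0,0,-0.8],0],[1,[0,0,-0.8],0],[1,[0,0,-0.8],0],[1,[0,0,-0.8],0],[1,[0,0,-0.8],0],[1,[0,0,-0.8],0]]' 20
```

```text
t: 29.1
eef_pos: [0.5255, 0.2332, 0.0773]
ee_rot: [-3.142, -0.0, 3.141]
force: [0.3, -0.9, 0.7]
width: 0.0876
gripper_force: 0.0
```

Now I'll rise and back away so both cameras see everything.

```bash
python3 -m jog '[[1,[0,0,-20],0],[1,[0,0,-50],0],[1,[0,0,-90],0],[1,[0,0,-140],0],[1,[0,0,-180],0],[1,[60,40,-180],0],[1,[100,80,-180],0],[1,[100,120,-180],0],[1,[100,160,-180],0],[1,[100,200,-180],0],[1,[100,200,-180],0],[1,[100,200,-180],0],[1,[100,200,-180],0]]'; python3 - <<'E'
from h import *
S,T=grab("scene"),grab("top")
s,t=S["color"][:,:,::-1],T["color"][:,:,::-1]
cv2.imwrite("pics/c6.png",np.hstack([cv2.resize(s[60:420,100:480],(400,380)),cv2.resize(t[200:360,120:520],(400,380))]))
R={}
for n,f,c,k in(("s",S,(187.,300.),(391.,128.)),("t",T,(473.,272.),(171.,290.))):
    im=f["color"].astype(int);g=cv2.cvtColor(f["color"],cv2.COLOR_RGB2HSV).astype(int);base=im[int(c[1]),int(c[0])];v=im.max(2)
    R[n]=dict(cover=blob(cv2.morphologyEx((abs(im-base).max(2)<14).astype(np.uint8),cv2.MORPH_OPEN,np.ones((3,3))),c),knob=blob((g[...,0]<22)&(g[...,1]>80)&(v>150),k))
    print(n,R[n])
for a in R["s"]: print(a,tri(S,R["s"][a][0],T,R["t"][a][0]))
E
```

```text
t: 30.72
eef_pos: [0.4256, 0.4324, 0.2575]
ee_rot: [3.141, 0.0, 3.141]
force: [1.0, 0.3, 0.0]
width: 0.0879
gripper_force: 0.0
s {'cover': ((187.42868041992188, 295.9367370605469), (34.363525390625, 41.30026626586914), 63.310081481933594), 'knob': ((390.92108154296875, 128.0161895751953), (14.425101280212402, 19.733068466186523), 93.17375183105469)}
t {'cover': ((474.2840270996094, 271.9769287109375), (36.14731979370117, 39.40357971191406), 149.02841186523438), 'knob': ((169.1599884033203, 290.09417724609375), (20.499679565429688, 22.38545799255371), 85.43201446533203)}
cover (array([ 0.54124433, -0.20767402,  0.13997617]), np.float64(0.0018543453550815296))
knob (array([0.52440504, 0.23272862, 0.11975931]), np.float64(0.0008315829287123843))
```

View pics/c6.png

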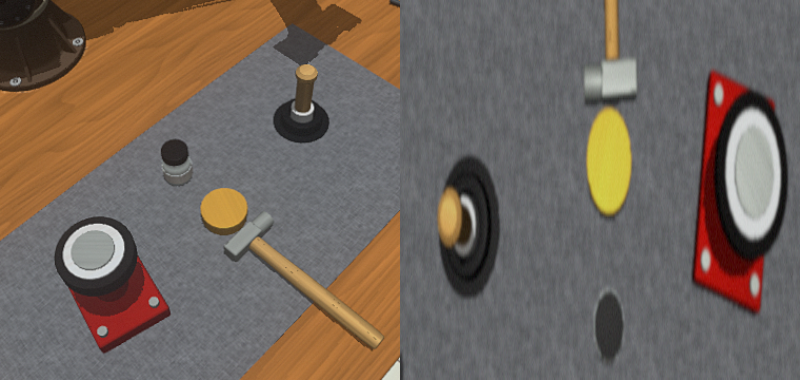

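The crops show the tool upright in its cup (knob (306,72)), the cover seated in the hub, and the jar, tin and hammer unmoved. One last check: the cover's height relative to the hub face, before and after.

```bash
python3 - <<'E'
from h import *
S,T=grab("scene"),grab("top")
for lab,s,t in(("before",cv2.imread("pics/scene0.png")[:,:,::-1],cv2.imread("pics/top0.png")[:,:,::-1]),("after",S["color"],T["color"])):
    E={}
    for n,im,c in(("s",s,(187.,298.)),("t",t,(473.,272.))):
        im=im.astype(int);b=im[int(c[1]),int(c[0])]
        hub=blob(im.min(2)>130,c);cov=blob(cv2.morphologyEx((abs(im-b).max(2)<14).astype(np.uint8),cv2.MORPH_OPEN,np.ones((3,3))),c)
        E[n]=(hub,cov);print(lab,n,np.round(hub[0]+hub[1],1),np.round(cov[0]+cov[1],1))
    for i,a in enumerate(("hub","cover")):print(lab,a,tri(S,E["s"][i][0],T,E["t"][i][0]))
print(status.get_state()["t"])
E
```

```text
before s [188.8 298.1  50.4  60. ] [186.9 293.6  34.6  41.4]
before t [472.3 272.8  53.4  55.7] [475.  271.6  36.   39.5]
before hub (array([ 0.54073144, -0.20705933,  0.13204251]), np.float64(0.001609886465952591))
before cover (array([ 0.54121105, -0.20699836,  0.14578969]), np.float64(0.0020667435663173036))
after s [188.5 297.6  50.5  60. ] [187.3 296.1  34.7  40.7]
after t [472.7 272.7  53.5  55.9] [474.5 272.   36.1  40. ]
after hub (array([ 0.54071924, -0.20705336,  0.13370996]), np.float64(0.0016342011754799275))
after cover (array([ 0.5412554 , -0.20795479,  0.13998907]), np.float64(0.0019303075888399525))
30.925
```

The cover now stands about 7.5 mm lower relative to the hub face. The scene-view offset fell from 4.5 to 1.5 px, matching 12 mm to 4 mm, so the rim is flush.

```bash
python3 -c "
from station import order
print(order.job_done())"
```

```text
the job is handed in; nothing more can be done
None
```

The cover clicked home with its rim flush on the wheel (highest force read between steps about 12 N), the tool stands upright in its rest and is let go, the jar, tin and hammer look unmoved in the last pictures, and the job was handed in at about 31 s.

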